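Set the odd relay rocker back in line with a stylus

TASK

In the press's open control box, one of the six relay modules has been left in hand mode: its rocker lever leans the opposite way from the other five. Take the insulated stylus from the tool rack and use it to flip that one lever over to lean like the others; keep the gripper itself off the modules and their levers, and do not flip any other lever. Then hang the stylus back upright in its empty well, collar down flat on the plate, let go of it, and leave everything else where it is.

Things in the scene. Friction and masses are not known exactly. Their poses are not given: they have to be found in the camera images.
- control_box: The press's open control box: a fixed grey tray 200 (x) x 290 (y) x 60 mm high. Origin: underside centre; x from its near to its far long wall (roughly away from the robot), y along a rail with six relay modules side by side (22.5 mm pitch, mid row at y = 0). Beside them at +y a metal power supply (top 68 mm above the bench), at -y terminals; wiring ducts 46 mm high along both long walls.
- module_a: Relay module, fixed; six alike in any order. 90 (x) x 22.2 (y) mm. Origin: underside centre, 10 mm above the bench; axes as the box's. Its raised middle (46 mm in x) has a flat top 65 mm above the origin, its ends 42. From mid top stands a black rocker lever 6 mm thick (x), 10 mm wide (y); its hinge runs along y, 62 mm above the origin, the lever's end 22 mm from the hinge.
- lever_a (a joint): Lean of the lever of module_a, rad: 0 leaning fully (0.45 rad) to the box's +x (far) side, 0.45 upright, 0.9 leaning fully (0.45 rad) to its -x (near) side. A spring snaps it over the middle and holds it at either end; pushing it over at half height takes about 3 N.
- module_b: Relay module, fixed; six alike in any order. 90 (x) x 22.2 (y) mm. Origin: underside centre, 10 mm above the bench; axes as the box's. Its raised middle (46 mm in x) has a flat top 65 mm above the origin, its ends 42. From mid top stands a black rocker lever 6 mm thick (x), 10 mm wide (y); its hinge runs along y, 62 mm above the origin, the lever's end 22 mm from the hinge.
- lever_b (a joint): Lean of the lever of module_b, rad: 0 leaning fully (0.45 rad) to the box's +x (far) side, 0.45 upright, 0.9 leaning fully (0.45 rad) to its -x (near) side. A spring snaps it over the middle and holds it at either end; pushing it over at half height takes about 3 N.
- module_c: Relay module, fixed; six alike in any order. 90 (x) x 22.2 (y) mm. Origin: underside centre, 10 mm above the bench; axes as the box's. Its raised middle (46 mm in x) has a flat top 65 mm above the origin, its ends 42. From mid top stands a black rocker lever 6 mm thick (x), 10 mm wide (y); its hinge runs along y, 62 mm above the origin, the lever's end 22 mm from the hinge.
- lever_c (a joint): Lean of the lever of module_c, rad: 0 leaning fully (0.45 rad) to the box's +x (far) side, 0.45 upright, 0.9 leaning fully (0.45 rad) to its -x (near) side. A spring snaps it over the middle and holds it at either end; pushing it over at half height takes about 3 N.
- module_d: Relay module, fixed; six alike in any order. 90 (x) x 22.2 (y) mm. Origin: underside centre, 10 mm above the bench; axes as the box's. Its raised middle (46 mm in x) has a flat top 65 mm above the origin, its ends 42. From mid top stands a black rocker lever 6 mm thick (x), 10 mm wide (y); its hinge runs along y, 62 mm above the origin, the lever's end 22 mm from the hinge.
- lever_d (a joint): Lean of the lever of module_d, rad: 0 leaning fully (0.45 rad) to the box's +x (far) side, 0.45 upright, 0.9 leaning fully (0.45 rad) to its -x (near) side. A spring snaps it over the middle and holds it at either end; pushing it over at half height takes about 3 N.
- module_e: Relay module, fixed; six alike in any order. 90 (x) x 22.2 (y) mm. Origin: underside centre, 10 mm above the bench; axes as the box's. Its raised middle (46 mm in x) has a flat top 65 mm above the origin, its ends 42. From mid top stands a black rocker lever 6 mm thick (x), 10 mm wide (y); its hinge runs along y, 62 mm above the origin, the lever's end 22 mm from the hinge.
- lever_e (a joint): Lean of the lever of module_e, rad: 0 leaning fully (0.45 rad) to the box's +x (far) side, 0.45 upright, 0.9 leaning fully (0.45 rad) to its -x (near) side. A spring snaps it over the middle and holds it at either end; pushing it over at half height takes about 3 N.
- module_f: Relay module, fixed; six alike in any order. 90 (x) x 22.2 (y) mm. Origin: underside centre, 10 mm above the bench; axes as the box's. Its raised middle (46 mm in x) has a flat top 65 mm above the origin, its ends 42. From mid top stands a black rocker lever 6 mm thick (x), 10 mm wide (y); its hinge runs along y, 62 mm above the origin, the lever's end 22 mm from the hinge.
- lever_f (a joint): Lean of the lever of module_f, rad: 0 leaning fully (0.45 rad) to the box's +x (far) side, 0.45 upright, 0.9 leaning fully (0.45 rad) to its -x (near) side. A spring snaps it over the middle and holds it at either end; pushing it over at half height takes about 3 N.
- stylus: Insulated stylus, about 35 g, loose, hanging point down in one of the rack's three wells: white round shank 7 mm thick, 70 mm long, blunt point; black collar 26 mm across, 4 mm thick; above it a plain slim black handle 14 mm thick, 70 mm long. Origin: on its axis at the collar's underside; z up the handle. Point 70 mm below the origin; hold it mid handle, about 44 mm above.
- tool_rack: Aluminium tool rack, fixed: a plate 56 (x) x 220 (y) mm, 6 mm thick, its top 85 mm above the bench, on an upright at each short end. Three round wells 13 mm wide through it at y = -70, 0, +70 mm, x = 0; a tool hangs in each by its collar or handle. Origin: underside centre, on the bench; y along the wells.
- screwdriver: Fat-handled fluted screwdriver hanging in another well: handle 28 mm thick, 82 mm high. Loose; origin at the foot of its handle on the plate. Leave it.
- t_key: T-handled hex key hanging in the third well: cross bar 76 mm long and 12 mm thick, its centre line 60 mm above the plate, roughly across the row of wells. Loose; origin on the plate. Leave it.
- screw_dish: Round steel dish with screws, 84 mm across, 22 mm high, beyond the tool rack; loose, leave it. Origin: underside centre.
- spare_module: A spare relay module lying on its side beyond the control box, 90 x 82 x 22 mm; loose, leave it. Origin: underside.
- multimeter: Black hand multimeter lying on its back, 150 x 76 x 45 mm; loose, leave it. Origin: underside centre.
- solvent_bottle: White plastic bottle, 64 mm across, 170 mm high; loose, leave it. Origin: underside centre.
- press_die: Small steel and copper press die, 70 x 50 x 44 mm; loose, leave it. Origin: underside centre.
- air_silencer: Brass silencer standing upright before the tool rack, 24 mm across, 50 mm high; loose, leave it. Origin: underside centre.
Not all that is in view belongs to the job. What is shaped like the tool_rack but purple is not meant.

How it is judged:
By the outcome, as a careful person would: the job done as asked, in the order asked, and still so for the second after the job is handed in, with the robot touching nothing.
It also fails if it takes over 54 s, if anything falls off the work surface, if the arm or the gripper's body presses on something with over 40 N, if the wrist force passes 120 N, or if a joint passes its speed limit or range.

ROBOT

A 7-joint arm with a two-finger parallel gripper is mounted at the origin on the work surface. World frame = base frame: x ahead of the robot, y to its left, z up, the work surface at z = 0. Lengths are in m, angles in rad, forces in N, time in s.
With the tool pointing down it reaches from about 0.425 to 0.925 m from the base axis. Payload 6.8 kg.
Tool frame: the origin (TCP) lies between the finger pads; the fingertips stand r.tip_reach ahead of it and the grasp point (between the pads) lies 11 mm behind it (r.tip_reach is the distance from the TCP to the fingertips, in m); z points along the fingers, y is the direction in which the jaws open and shut (so a half turn about z gives the same grasp; the last joint's range is limited). The gripper opens to 85 mm and grips with 20 to 120 N. Pads are 22 mm wide; open, the fingers measure 114 mm over their backs; the gripper's body (76 mm by 85 mm) begins 54 mm behind the grasp point. The pads swing forward as they close: fully open they stand 13 mm farther back than shut.
Start: joints at [1.019, 0.477, 0.022, 1.555, -0.011, 1.109, -0.083], TCP at [0.29, -0.61, 0.239] pointing down, gripper open.
Joint ranges: [-2.96, 2.96], [-0.34, 2.1], [-1.41, 1.46], [0.24, 2.44], [-1.37, 4.51], [0.17, 1.92], [-2.96, 2.96]. Speed limits (rad/s): [2.39, 2.39, 3.14, 3.14, 3.14, 3.14, 3.14].

INTERFACE

Orientations are given as a rotation vector (axis times angle).
In Python, from bench import r, eyes, spotter gives the robot as it stands.
- The arm moves only by the tool carry_out, never from a script. Its argument "series" is text: rows parted by semicolons, each of 5 numbers parted by spaces: the shift along the tool's x, y, z in cm, then the turn about the tool's z in rad, then the opening, from 0 (shut) to 1 (fully open). In form: x y z yaw gripper; .... A call has 1 to 8 rows; each row shifts and turns the commanded pose from where the row before left it, along the tool's axes as they then stand; what a row does not reach is not made up. A row lasts 1/8 s, in which the tool goes at most 62.5 mm and 10.7 degrees, less where a joint would pass 70% of its speed; a pose out of reach is approached as far as the arm can. A call with a gripper value outside its range is refused whole. The fingers move at their own pace and stop on an object; "grip_force" is the grip in N (left out, the last holds). Time passes only in rows, so rows that do not move let the fingers close. It gives the time, the measured TCP pose, the force and the opening at its end, in the units of the state.
- r.get_obs(): the state, without advancing time (a new reading comes with each control period).
- eyes.grab_frame(name): name is "scene" or "top" or "wrist"; returns a dict with "color" (400x640x3 uint8, blue, green, red), "intrinsics" (3x3 intrinsics, pixels), "R" (3x3) and "t" (3): a world point X has camera coordinates R X + t; the wrist camera has in their place "T_tool_cam" (4x4, takes a point from camera to tool coordinates, whose origin is the TCP and whose axes are the flange's). Camera axes: x right, y down, z forward; pixel columns grow to the right and rows downward; lengths in m; the calibration is good to about 2 mm. A picture is of the moment at which its call begins: read the wrist's pose just before it. There is no depth.
- r.hand_in(): hands the job in, once; it reports no verdict.
Trained networks look in a picture, given as the dict that the camera call returned (one of the last four; its "shot" number tells which), for a name from the list of things; names that differ only in an ending like _2 or _b are one class to them, and where a whole thing is asked for, a point or a joint stands for the part that bears it (a point fixed in the world has none). Each returns a list of dicts, best first, with "confidence" (0 to 1); they miss things now and then, are a little off and sometimes report something else, mostly with a low value. They report only what shows in the picture. A call takes as long as a camera call. They do not tell look-alikes from the thing itself.
- spotter.search_frame(picture, query): "uv" ([column, row] in pixels, amid what is visible of it).
- spotter.trace(picture, query): "pixels" (400x640 bool, what is visible of it) and "uv" ([column, row] in pixels, amid what is visible of it).
- spotter.mark_of(picture, query): "uv" ([column, row] in pixels: a listed point, or the origin of a listed thing).
The state is a dict: "clock": time; "joints": joint angles; "qvel": joint speeds; "tau": joint torques, N m; "tcp_pos": TCP position; "orientation": TCP orientation; "contact_force": force on the tool from outside, world axes, zero at the start; "moment": the same for the moment, N m; "grip_width": finger opening in m.
Only numpy, scipy, OpenCV 4.12 (cv2) and the standard library are available. Lean on these libraries where they do the work, as an engineer would, in place of code of your own. Each camera call takes 0.05 s, during which the arm holds its last target.

## Working session

There is one attempt and no reset: what is moved stays moved. The work goes in short steps, Python scripts to look and compute and a tool call to move; the robot and the scene stay as the last step left them, time stands still between calls to the robot, and variables do not carry over. Pictures are saved under pics/ and viewed, and the job is handed in when it is done.

Besides the shell and the picture viewer there is one more tool, called after "Request:" by a JSON object that holds its "method" and its "body". carry_out: Moves the arm, as the interface text tells. Its arguments: {"type":"object","properties":{"series":{"type":"string"},"grip_force":{"type":"number"}},"required":["series"]}

```bash
mkdir -p pics; ls
python3 - <<'E'
from bench import r, eyes, spotter
import cv2
o=r.get_obs()
for k in ("clock","tcp_pos","orientation","grip_width"): print(k,o[k])
print(r.tip_reach)
for n in ("scene","top","wrist"):
    f=eyes.grab_frame(n); cv2.imwrite(f"pics/{n}0.png",f["color"])
    print(n,f["intrinsics"].tolist(), f.get("T_tool_cam"), f.get("R"), f.get("t"))
E
```

```text
pics
clock 0.0
tcp_pos [ 0.28955933 -0.60909873  0.23830815]
orientation [-3.06283254e+00 -6.91004232e-01  8.59261783e-04]
grip_width 0.08522750519463738
0.008
scene [[399.62770189295685, 0.0, 313.77984797051136], [0.0, 399.62770189295685, 200.44439277241824], [0.0, 0.0, 1.0]] None [[ 0.78175664  0.62358142  0.0016642 ]
 [ 0.53527805 -0.66968072 -0.5147865 ]
 [-0.31989681  0.40332857 -0.8573168 ]] [-0.35223402 -0.22539394  1.3617022 ]
top [[376.6583878006498, 0.0, 317.59856321876], [0.0, 376.6583878006498, 192.27128833126585], [0.0, 0.0, 1.0]] None [[-0.01996628 -0.99979962 -0.00143894]
 [-0.99014567  0.01997298 -0.13860967]
 [ 0.13861064 -0.00134276 -0.99034604]] [0.00689846 0.51018414 1.18695346]
wrist [[322.65890443365123, 0.0, 315.65811991230686], [0.0, 322.65890443365123, 197.84956678614938], [0.0, 0.0, 1.0]] [[ 1.45451803e-03 -9.57560802e-01 -2.88227680e-01  7.33879166e-02]
 [ 9.99998685e-01  1.59943247e-03 -2.67280803e-04  4.41135154e-05]
 [ 7.16938330e-04 -2.88226912e-01  9.57561869e-01 -1.34859088e-01]
 [ 0.00000000e+00  0.00000000e+00  0.00000000e+00  1.00000000e+00]] None None
```

View pics/scene0.png

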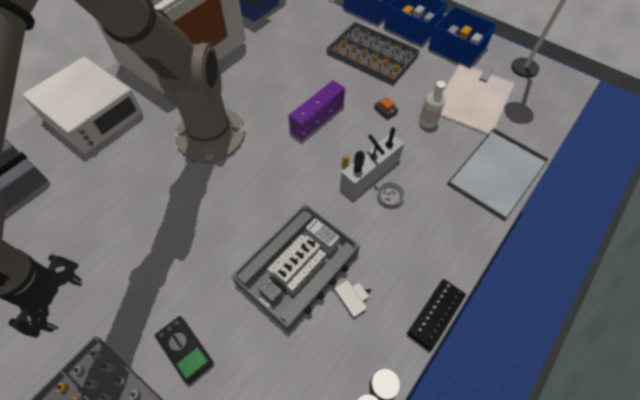

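View pics/top0.png

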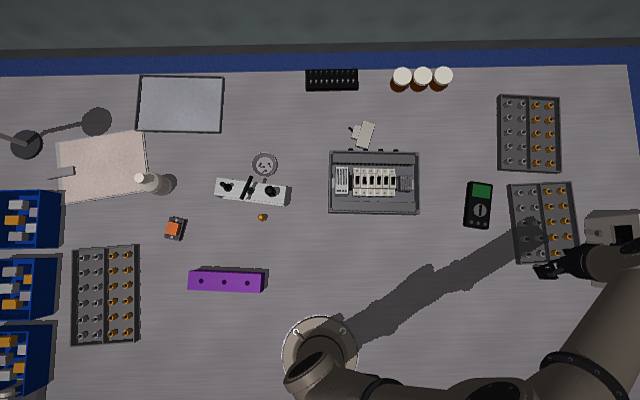

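View pics/wrist0.png

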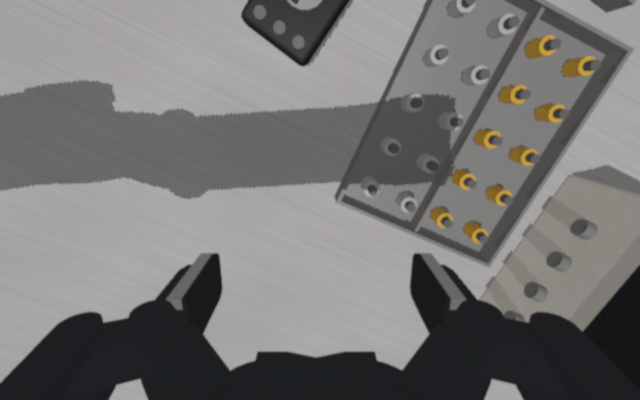

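The scene and top views show the grey rack at top (252,190), with tools at about (227,187), (249,187) and (271,191). The purple decoy is at (228,280), the control box at (374,182) and the silencer at (263,217). Next I'll localise them.

```bash
cat > h.py <<'E'
from bench import r, eyes, spotter
import cv2, numpy as np
from scipy.spatial.transform import Rotation as Rot
def cam(f,obs=None):
    if "R" in f and f["R"] is not None: return np.array(f["R"]),np.array(f["t"])
    T=np.eye(4);T[:3,:3]=Rot.from_rotvec(obs["orientation"]).as_matrix();T[:3,3]=obs["tcp_pos"]
    M=np.linalg.inv(T@np.array(f["T_tool_cam"]));return M[:3,:3],M[:3,3]
def back(f,uv,z,obs=None):
    R,t=cam(f,obs);K=np.array(f["intrinsics"]);d=R.T@np.linalg.solve(K,[uv[0],uv[1],1.]);c=-R.T@t
    return c+d*(z-c[2])/d[2]
def proj(f,X,obs=None):
    R,t=cam(f,obs);p=np.array(f["intrinsics"])@(R@np.asarray(X,float)+t);return p[:2]/p[2]
def crop(img,x0,y0,x1,y1,s,fn): cv2.imwrite("pics/"+fn,cv2.resize(img[y0:y1,x0:x1],None,fx=s,fy=s,interpolation=cv2.INTER_CUBIC))
E
python3 - <<'E'
from h import *
f=eyes.grab_frame("top")
crop(f["color"],200,140,300,230,8,"rk_top.png");crop(f["color"],320,140,430,220,7,"bx_top.png")
g=eyes.grab_frame("scene")
crop(g["color"],330,120,430,220,6,"rk_sc.png");crop(g["color"],230,200,370,330,5,"bx_sc.png")
for n,z in (("tool_rack",0),("stylus",.085),("screwdriver",.085),("t_key",.085),("control_box",0),("module_a",.01)):
  for nm,p in (("top",f),("scene",g)):
    for d in spotter.mark_of(p,n)[:7]:
        print(n,nm,np.round(d["uv"],1),round(d["confidence"],2),back(p,d["uv"],z).round(3))
E
```

```text
tool_rack top [229.7 278.2] 0.96 [0.24  0.287 0.   ]
tool_rack top [256.3 194.8] 0.8 [0.511 0.201 0.   ]
tool_rack scene [317.9 120.1] 0.94 [0.246 0.279 0.   ]
tool_rack scene [370.1 174.1] 0.61 [0.518 0.204 0.   ]
stylus top [227.5 190.6] 0.42 [0.514 0.277 0.085]
stylus scene [386.4 145.3] 0.64 [0.522 0.269 0.085]
stylus scene [388.4 192.3] 0.3 [0.62  0.129 0.085]
screwdriver top [274.7 190.8] 0.68 [0.511 0.13  0.085]
screwdriver scene [358.  172.1] 0.68 [0.512 0.132 0.085]
screwdriver scene [352.3 300. ] 0.22 [ 0.722 -0.189  0.085]
t_key top [382.7 184.7] 0.74 [ 0.523 -0.207  0.085]
t_key top [251.  187.9] 0.7 [0.521 0.204 0.085]
t_key top [353.8 181.8] 0.34 [ 0.534 -0.117  0.085]
t_key scene [368.7 157.9] 0.56 [0.507 0.195 0.085]
t_key scene [186.7 349.8] 0.48 [ 0.492 -0.522  0.085]
control_box top [372.1 182.7] 0.83 [ 0.544 -0.187  0.   ]
control_box top [249.1 190.7] 0.27 [0.525 0.225 0.   ]
control_box scene [301.5 270. ] 0.55 [ 0.553 -0.183  0.   ]
module_a top [352.1 185.3] 0.81 [ 0.535 -0.118  0.01 ]
module_a top [368.2 180.9] 0.75 [ 0.549 -0.172  0.01 ]
module_a top [474.2 206.9] 0.74 [ 0.455 -0.518  0.01 ]
module_a top [363.6 184.3] 0.71 [ 0.537 -0.157  0.01 ]
module_a top [383.  185.1] 0.53 [ 0.533 -0.221  0.01 ]
module_a top [371.6 184.9] 0.51 [ 0.535 -0.183  0.01 ]
module_a top [389.9 182.9] 0.47 [ 0.54  -0.244  0.01 ]
module_a scene [299.2 262. ] 0.86 [ 0.536 -0.172  0.01 ]
module_a scene [305.6 258.3] 0.86 [ 0.543 -0.152  0.01 ]
module_a scene [310.2 249.6] 0.79 [ 0.536 -0.124  0.01 ]
module_a scene [293.4 273.6] 0.7 [ 0.545 -0.208  0.01 ]
module_a scene [281.5 281.3] 0.57 [ 0.534 -0.245  0.01 ]
module_a scene [296.7 268.5] 0.53 [ 0.543 -0.191  0.01 ]
module_a scene [371.6 155.9] 0.17 [0.484 0.26  0.01 ]
```

View pics/rk_top.png

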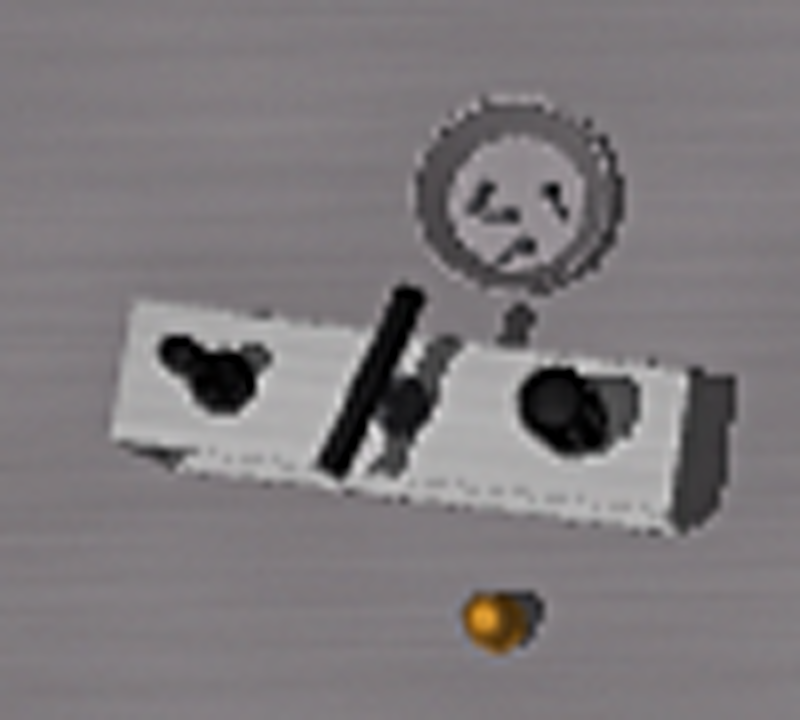

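View pics/bx_top.png

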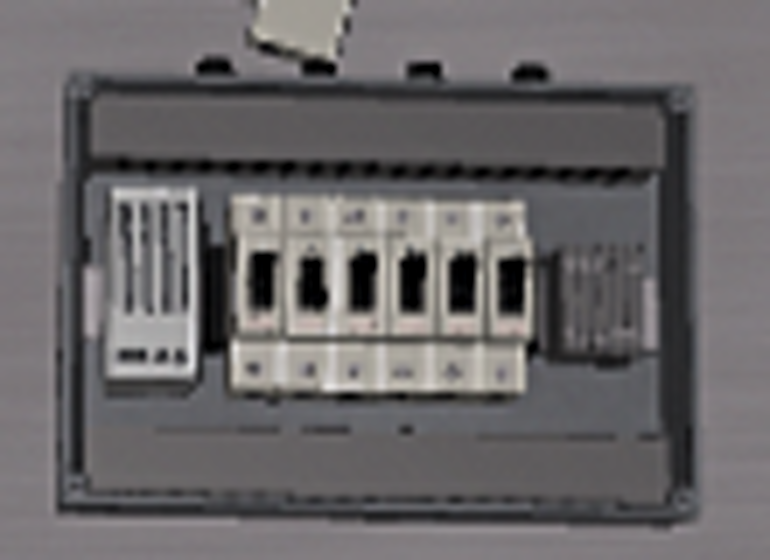

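View pics/rk_sc.png

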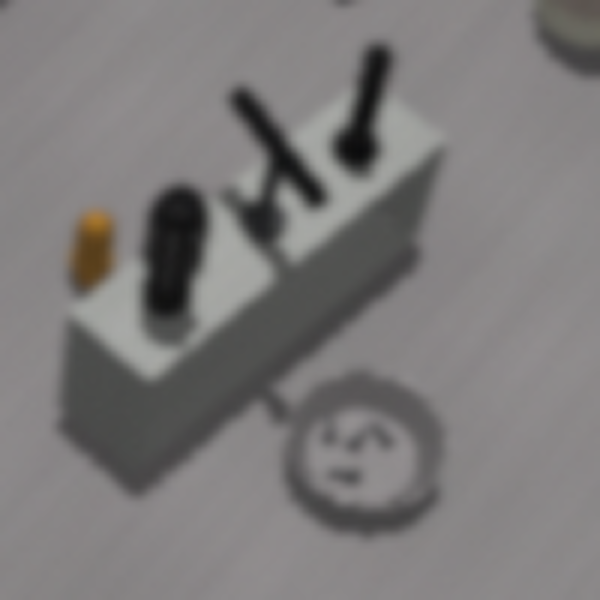

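View pics/bx_sc.png

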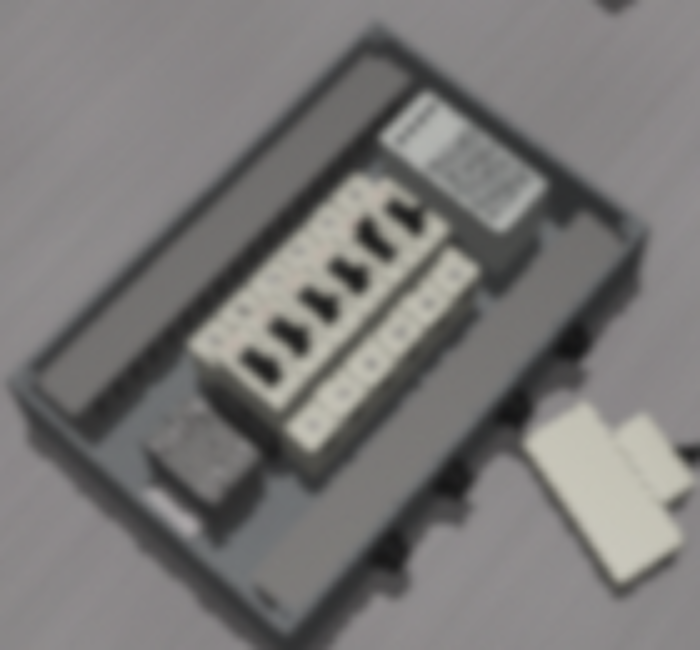

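The stylus should be the slim black handle with a collar at top (227,188), which is the left well of the grey rack. The other candidates are the T-key (250,187), the screwdriver (272,190) and the empty purple rack (228,280). I'll turn the jaws to lie along world x, then view the box with the wrist camera.

Request:
{"method": "carry_out", "body": {"series": "0 0 -1 -0.161 1;0 0 -1 -0.161 1;0 0 -1 -0.161 1;0 0 -1 -0.161 1;0 0 0 -0.161 1;0 0 0 -0.161 1;0 0 0 -0.161 1;0 0 0 0 1"}}

```text
clock: 1.85
tcp_pos: [0.2897, -0.6097, 0.2793]
orientation: [2.223, 2.22, 0.0]
contact_force: [-0.3, 0.1, -0.8]
grip_width: 0.0855
```

Request:
{"method": "carry_out", "body": {"series": "4.8 3.2 0 0 1;4.8 3.2 0 0 1;4.8 3.2 0 0 1;4.8 3.2 0 0 1;4.8 3.2 0 0 1;4.8 3.2 0 0 1;4.8 3.2 0 0 1;4.4 2.6 0 0 1"}}

```text
clock: 2.85
tcp_pos: [0.541, -0.2276, 0.2796]
orientation: [2.225, 2.217, 0.001]
contact_force: [0.5, 0.3, 0.5]
grip_width: 0.0854
```

Request:
{"method": "carry_out", "body": {"series": "0 0 0 0 1;0 0 0 0 1"}}

```text
clock: 3.1
tcp_pos: [0.5396, -0.2302, 0.2792]
orientation: [2.224, 2.219, -0.001]
contact_force: [-0.1, -0.1, -0.2]
grip_width: 0.086
```

Run:
```python
from h import *
o=r.get_obs(); w=eyes.grab_frame("wrist"); np.save("w1.npy",dict(w=w,o=o),allow_pickle=True)
cv2.imwrite("pics/w1.png",w["color"])
print(o["joints"])
for n in ("control_box","module_a","lever_a"):
  for d in spotter.mark_of(w,n)[:8]:
    print(n,np.round(d["uv"],1),round(d["confidence"],2),back(w,d["uv"],.01 if n!="lever_a" else .075,o).round(4))
```

```text
[ 0.60983468  0.32572151 -0.39537928  1.70516359  0.13692128  1.13814276
  0.17314772]
module_a [313.3 152.9] 0.96 [ 0.5363 -0.2193  0.01  ]
module_a [316.6 101.5] 0.84 [ 0.5405 -0.1575  0.01  ]
module_a [318.5  77.6] 0.84 [ 0.5427 -0.1306  0.01  ]
module_a [316.1 118. ] 0.72 [ 0.5399 -0.1768  0.01  ]
module_a [311.2 168.5] 0.55 [ 0.5336 -0.2392  0.01  ]Traceback (most recent call last):
  File "<stdin>", line 6, in <module>
ValueError: it knows: air_silencer, control_box, module, multimeter, press_die, screw_dish, screwdriver, solvent_bottle, spare_module, stylus, t_key, tool_rack
```

View pics/w1.png

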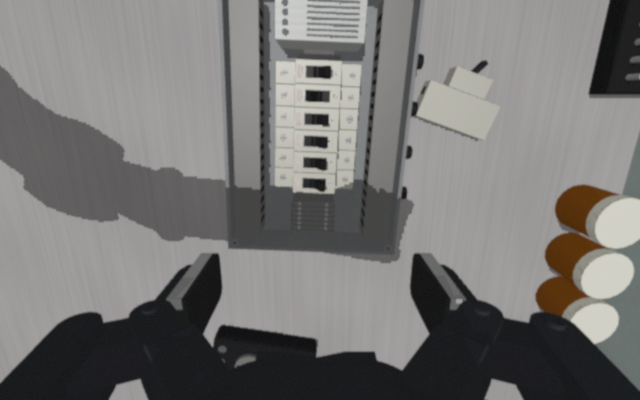

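```bash
python3 - <<'E'
from h import *
q=np.load("w1.npy",allow_pickle=True).item();crop(q["w"]["color"],265,50,365,200,5,"w1c.png")
E
python3 -c "
import cv2;i=cv2.imread('pics/w1c.png');cv2.imwrite('pics/w1d.png',cv2.resize(i,(400,600)))"
```

```text
(no output)
```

View pics/w1d.png

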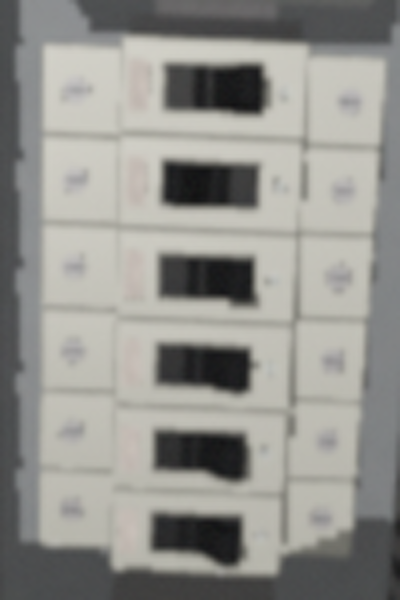

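The close crop shows that the second module from the power-supply end, at wrist px (317,96), leans to the near side while the other five lean far. I have to push it in +x. Next I'll measure the box pose.

Run:
```python
from h import *
q=np.load("w1.npy",allow_pickle=True).item();w,o=q["w"],q["o"]
P=[back(w,p,.075,o) for p in ((295.5,59.5),(342,60.75),(292.7,192.5),(335.2,193.75))]
for p in P: print(p.round(4))
# fit rect 46x134.7
m=np.array([[-.023,.0673],[.023,.0673],[-.023,-.0673],[.023,-.0673]]);X=np.array(P)[:,:2]
U,S,V=np.linalg.svd((m-m.mean(0)).T@(X-X.mean(0)));R=(U@V).T
print("centre",X.mean(0),"yaw",np.arctan2(R[1,0],R[0,0]),"resid",(X-X.mean(0)-(R@m.T).T).round(4).tolist())
c=X.mean(0);print("target hinge",c+R@[0,1.5*.0225])
# boundaries of lever bases of odd module
print("lever slot", back(w,(265+160/4,50+185/4),.075,o).round(4), back(w,(265+260/4,50+185/4),.075,o).round(4))
f=eyes.grab_frame("top")
# top crop raised row corners scale 7 offset 320,140
T=[back(f,(320+a/7,140+b/7),.075) for a,b in ((230,338),(236,235),(531,341),(527,240))]
for p in T: print("top",p.round(4))
print("c",np.mean(T,0))
for n,z in (("tool_rack",0),):
  pass
```

```text
[ 0.5199 -0.1183  0.075 ]
[ 0.5651 -0.1195  0.075 ]
[ 0.5143 -0.2526  0.075 ]
[ 0.5607 -0.254   0.075 ]
centre [ 0.54002776 -0.18609863] yaw -0.036259813549948214 resid [[0.0004, -0.0003], [-0.0003, 0.0002], [-0.0003, -0.0001], [0.0002, 0.0001]]
target hinge [ 0.54125126 -0.15237081]
lever slot [ 0.5288 -0.1524  0.075 ] [ 0.5539 -0.1524  0.075 ]
top [ 0.5151 -0.1144  0.075 ]
top [ 0.5621 -0.1186  0.075 ]
top [ 0.511  -0.2494  0.075 ]
top [ 0.5571 -0.2499  0.075 ]
c [ 0.53633238 -0.18307662  0.075     ]
```

Request:
{"method": "carry_out", "body": {"series": "5.4 -0.3 -0.3 0 1;5.4 -0.3 -0.3 0 1;5.4 -0.3 -0.3 0 1;5.4 -0.3 -0.3 0 1;5.4 -0.3 -0.3 0 1;5.4 -0.3 -0.3 0 1;5.4 -0.3 -0.3 0 1;5.2 -0.3 0 0 1"}}

```text
clock: 4.3
tcp_pos: [0.5161, 0.2011, 0.3008]
orientation: [2.224, 2.218, 0.001]
contact_force: [-0.0, -0.4, 0.5]
grip_width: 0.0853
```

Request:
{"method": "carry_out", "body": {"series": "0 0 0 0 1;0 0 0 0 1"}}

```text
clock: 4.55
tcp_pos: [0.5162, 0.1991, 0.3001]
orientation: [2.223, 2.219, -0.001]
contact_force: [-0.0, -0.1, 0.5]
grip_width: 0.0856
```

Run:
```python
from h import *
o=r.get_obs(); w=eyes.grab_frame("wrist"); np.save("w2.npy",dict(w=w,o=o),allow_pickle=True)
cv2.imwrite("pics/w2.png",w["color"])
print(o["joints"],o["tcp_pos"])
for n in ("stylus","tool_rack","t_key","screwdriver"):
  for d in spotter.mark_of(w,n)[:4]:
    print(n,np.round(d["uv"],1),round(d["confidence"],2),back(w,d["uv"],.0 if n=="tool_rack" else .085,o).round(4))
```

```text
[ 0.03552299  0.28423383 -0.62856475  1.74189713  0.18038788  1.17409951
 -0.64568855] [0.51618434 0.19914521 0.30010216]
tool_rack [100.1  91.7] 0.87 [0.2396 0.2837 0.    ]
tool_rack [314.9 153.6] 0.83 [0.5149 0.2042 0.    ]
tool_rack [258.9 171. ] 0.48 [0.438  0.1802 0.    ]
t_key [315.1 162.4] 0.84 [0.5155 0.2079 0.085 ]
screwdriver [304.5 220.1] 0.81 [0.5032 0.1404 0.085 ]
```

View pics/w2.png

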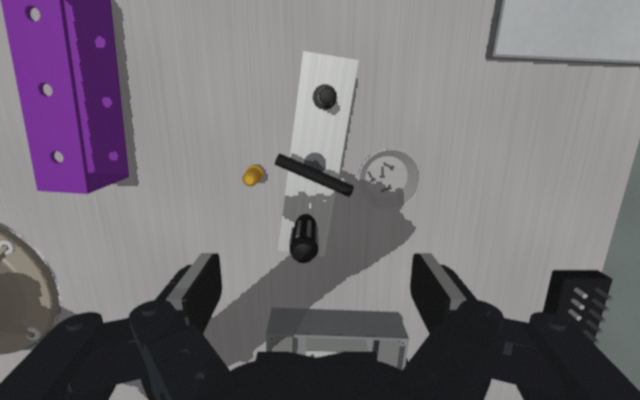

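The stylus is at wrist (324,97), upright and seen end on. The T-key is at (315,170) and the screwdriver at (304,237). I'll take a close crop to confirm and measure.

Run:
```python
from h import *
q=np.load("w2.npy",allow_pickle=True).item();w=q["w"]
crop(w["color"],280,40,380,120,8,"w2c.png")
```

```text
(no output)
```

View pics/w2c.png

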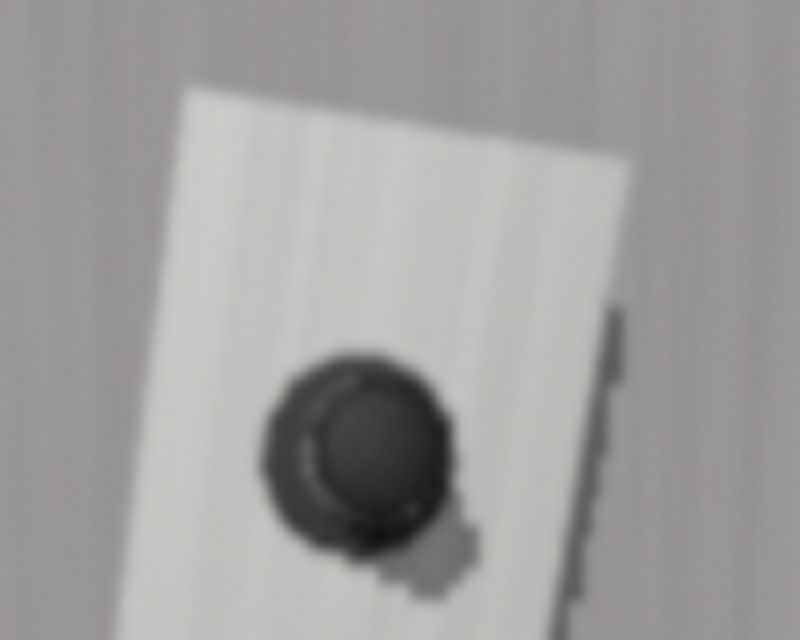

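Run:
```python
from h import *
q=np.load("w2.npy",allow_pickle=True).item();w,o=q["w"],q["o"]
B=lambda a,b,z: back(w,(280+a/8-.4,40+b/8-.4),z,o).round(4)
print("collar",B(360,455,.088),"top",B(383,447,.159))
A,C=B(187,90,.085),B(630,157,.085);print(A,C,"len",np.linalg.norm(A-C),"yaw",np.arctan2(*(C-A)[[1,0]]))
yaw=np.arctan2(*(C-A)[[1,0]]);m=(A+C)/2; print("well from plate", m[:2]-.04*np.array([-np.sin(yaw),np.cos(yaw)]))
```

```text
collar [0.5253 0.2768 0.088 ] top [0.5258 0.2767 0.159 ]
[0.5034 0.3202 0.085 ] [0.5589 0.3125 0.085 ] len 0.05603159822814265 yaw -0.137858712094627
well from plate [0.5256531 0.2767295]
```

Stylus is at (0.5255, 0.2768): collar, handle top and plate geometry all agree. Approaching and descending.

Request:
{"method": "carry_out", "body": {"series": "4 0.5 0 0 0.7;3.8 0.4 0 0 0.7;0 0 5 0 0.7;0 0 5 0 0.7;0 0 0 0 0.7;0 0 0 0 0.7"}}

```text
clock: 5.55
tcp_pos: [0.5259, 0.2787, 0.2022]
orientation: [2.222, 2.22, 0.003]
contact_force: [-0.7, 0.3, 0.8]
grip_width: 0.0598
```

Run:
```python
from h import *
o=r.get_obs(); w=eyes.grab_frame("wrist"); print(o["tcp_pos"],o["grip_width"])
cv2.imwrite("pics/w3.png",w["color"])
for z in (.12,.15): print(proj(w,(.5255,.2768,z),o))
```

```text
[0.52587086 0.27869604 0.20217323] 0.0598440213513113
[314.80972177 211.5469518 ]
[314.71766228 227.2941894 ]
```

View pics/w3.png

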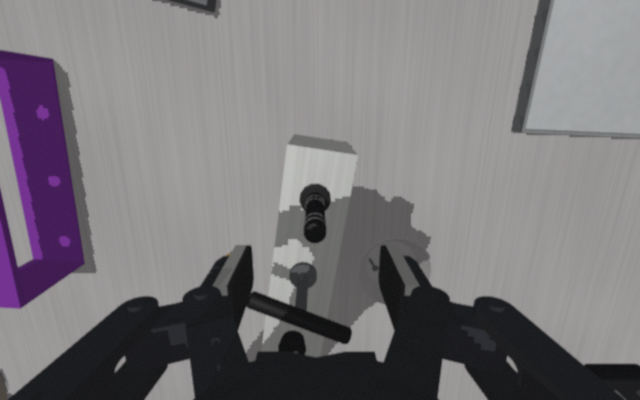

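The stylus at (315,215) sits centred between the pads. Descending and closing.

Request:
{"method": "carry_out", "body": {"series": "-0.1 0 2.8 0 0.7;0 0 2.8 0 0.7;0 0 2.7 0 0.7;0 0 0 0 0.7;0 0 0 0 0;0 0 0 0 0;0 0 0 0 0;0 0 0 0 0", "grip_force": 90}}

```text
clock: 6.6
tcp_pos: [0.5256, 0.2779, 0.1189]
orientation: [2.221, 2.221, 0.003]
contact_force: [-0.6, 0.1, 6.4]
grip_width: 0.0122
```

Request:
{"method": "carry_out", "body": {"series": "0 0 0 0 0;0 0 0 0 0;0 0 0 0 0"}}

```text
clock: 6.98
tcp_pos: [0.5256, 0.2779, 0.1189]
orientation: [2.221, 2.221, 0.003]
contact_force: [-1.0, -1.4, 6.7]
grip_width: 0.0116
```

Request:
{"method": "carry_out", "body": {"series": "0 0 -1 0 0;0 0 -2 0 0;0 0 -3 0 0;0 0 -4 0 0;0 0 -4 0 0;0 0 -4 0 0;0 0 0 0 0;0 0 0 0 0"}}

```text
clock: 7.98
tcp_pos: [0.5246, 0.2772, 0.2977]
orientation: [2.221, 2.221, 0.0]
contact_force: [-0.2, -0.1, -0.8]
grip_width: 0.012
```

Run:
```python
from h import *
o=r.get_obs(); w=eyes.grab_frame("wrist"); print(o["tcp_pos"],o["grip_width"],o["contact_force"])
cv2.imwrite("pics/w4.png",w["color"])
p=o["tcp_pos"]
for d in (-.034,-.104): print(proj(w,p+[0,0,d],o))
g=eyes.grab_frame("scene"); u=proj(g,p+[0,0,-.05]); print(u)
x,y=map(int,u); crop(g["color"],x-50,y-50,x+50,y+50,6,"s4.png")
for d in (-.034,-.104): print((proj(g,p+[0,0,d])-[x-50,y-50])*6)
```

```text
[0.52459026 0.27716817 0.29772401] 0.012011532177721676 [-0.24371304 -0.10396632 -0.82704658]
[315.38653896 236.07403893]
[315.53215941 199.84977482]
[398.25880684 106.23723185]
[308.05226982 275.94790845]
[280.77241789 382.87536581]
```

View pics/w4.png

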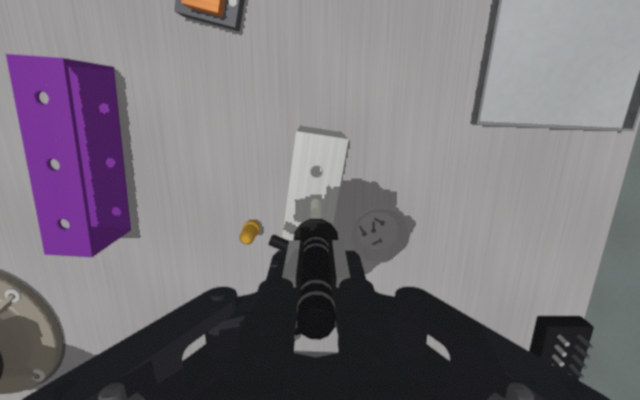

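View pics/s4.png

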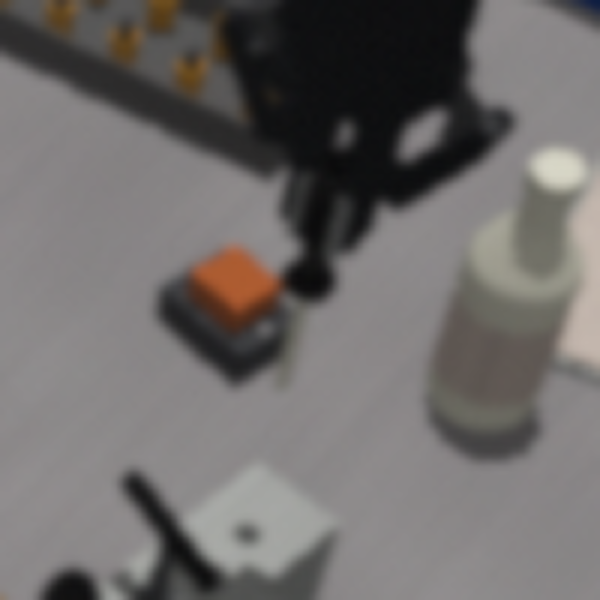

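The stylus is held straight: the collar at wrist (316,233) and the tip match the prediction. Moving it to the near side of the odd lever.

Request:
{"method": "carry_out", "body": {"series": "-2.5 -0.1 0 0 0;-5 -0.1 0 0 0;-5.7 -0.1 0 0 0;-6 -0.1 0 0 0;-6 -0.2 0 0 0;-6 0 0 0 0;-6 0 0 0 0;-5.7 0 0 0 0"}}

```text
clock: 9.07
tcp_pos: [0.5179, -0.1537, 0.2964]
orientation: [-2.221, -2.22, 0.001]
contact_force: [1.2, -0.0, 0.4]
grip_width: 0.0123
```

Request:
{"method": "carry_out", "body": {"series": "0 0 0 0 0;0 0 3 0 0;0 0 3 0 0;0 0 0 0 0;0 0 0 0 0"}}

```text
clock: 9.7
tcp_pos: [0.5193, -0.1509, 0.238]
orientation: [2.22, 2.222, 0.001]
contact_force: [0.8, 0.0, -0.8]
grip_width: 0.0115
```

```bash
cat > look.py <<'E'
from h import *
import sys
n=sys.argv[1]
o=r.get_obs(); w=eyes.grab_frame("wrist"); print(o["clock"],o["tcp_pos"],o["grip_width"],o["contact_force"])
p=np.array(o["tcp_pos"])
u=proj(w,p+[0,0,-.104],o);print("tip px",u,"hinge px",proj(w,(.5413,-.1524,.085),o))
crop(w["color"],220,40,420,190,4,f"w{n}.png")
g=eyes.grab_frame("scene");crop(g["color"],230,190,370,290,5,f"s{n}.png")
E
python3 look.py 5
```

```text
9.7 [ 0.51933496 -0.15093592  0.2380141 ] 0.011511566792654946 [ 0.76871237  0.01215065 -0.84497406]
tip px [315.51668035 199.90408989] hinge px [339.41821733 185.89882364]
```

View pics/w5.png

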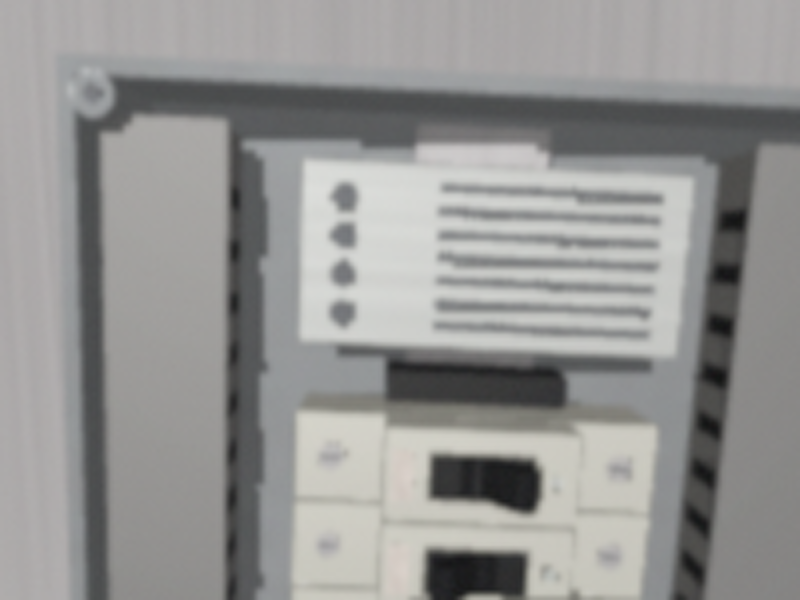

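View pics/s5.png

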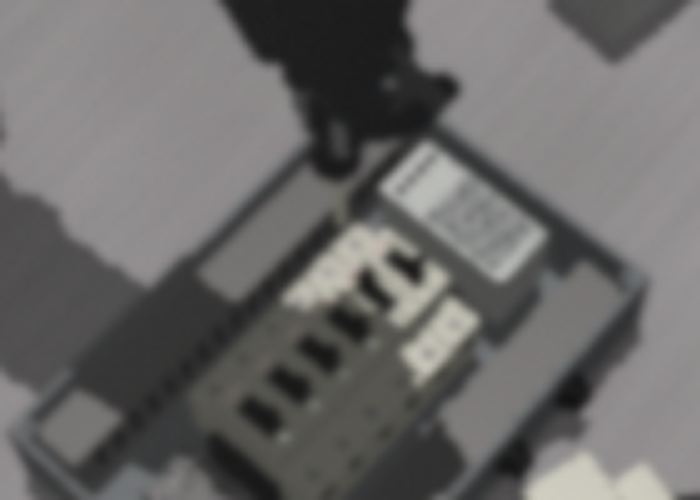

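The target slot centre is at wrist px (339,184) against a predicted (339,186), so they agree. Descending beside it.

Request:
{"method": "carry_out", "body": {"series": "-0.1 0 2 0 0;0 0 2 0 0;0 0 1 0 0;0 0 0.4 0 0;0 0 0 0 0;0 0 0 0 0"}}

```text
clock: 10.55
tcp_pos: [0.5193, -0.1527, 0.184]
orientation: [2.221, 2.221, 0.001]
contact_force: [0.7, 0.2, -0.9]
grip_width: 0.0117
```

```bash
sed -i 's/w\["color"\],220,40,420,190,4/w["color"],220,100,420,250,4/' look.py; python3 look.py 6
```

```text
10.55 [ 0.51934123 -0.15268137  0.18404007] 0.011746467090361102 [ 0.74251224  0.2301616  -0.86221789]
tip px [315.42301911 199.82704453] hinge px [344.33937191 201.42705905]
```

View pics/w6.png

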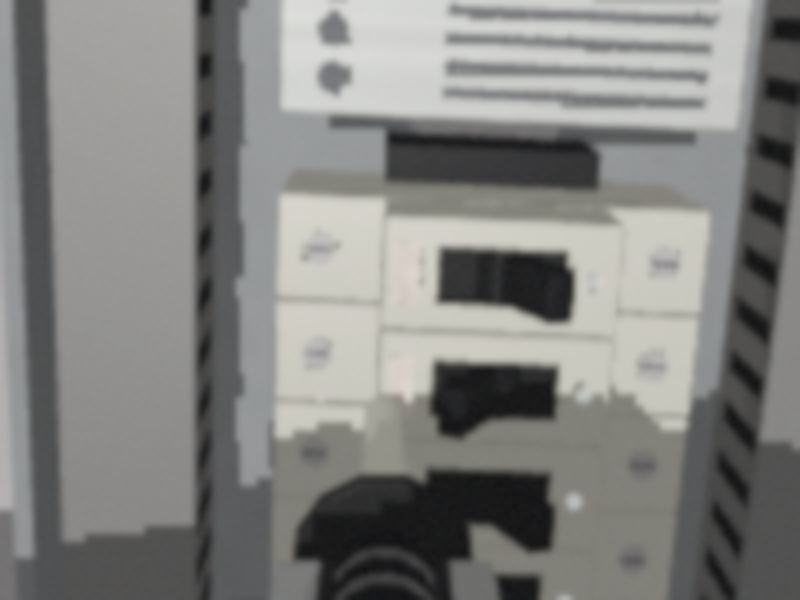

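View pics/s6.png

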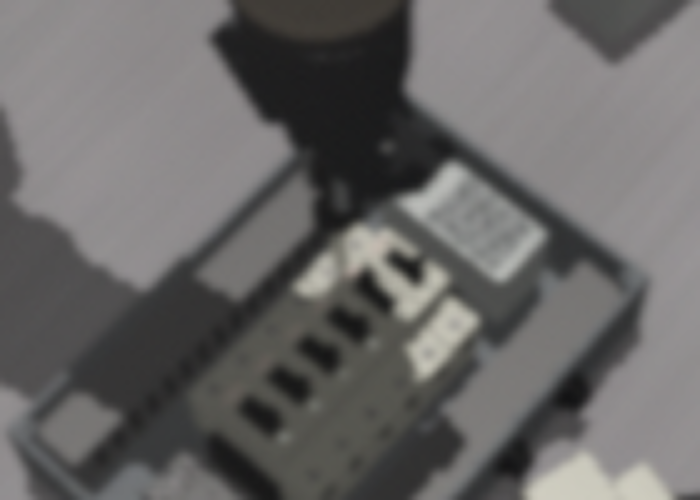

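The white tip is at crop (385,400), just near-side of the target lever (460,400). Pushing in +x.

Request:
{"method": "carry_out", "body": {"series": "0 0.4 0 0 0;0 0.4 0 0 0;0 0.3 0 0 0;0 0.3 0 0 0"}}

```text
clock: 11.15
tcp_pos: [0.533, -0.1527, 0.1832]
orientation: [-2.221, -2.221, 0.0]
contact_force: [-1.8, -0.0, -0.2]
grip_width: 0.0121
```

Request:
{"method": "carry_out", "body": {"series": "0 0.2 0 0 0;0 0.2 0 0 0;0 0.2 0 0 0;0 0.2 0 0 0;0 0 0 0 0"}}

```text
clock: 11.78
tcp_pos: [0.5404, -0.1526, 0.1832]
orientation: [-2.221, -2.221, 0.001]
contact_force: [-2.5, 0.2, 1.7]
grip_width: 0.0118
```

```bash
python3 look.py 7
```

```text
11.775 [ 0.54039616 -0.15260661  0.18316678] 0.011808528880030754 [-2.50006826  0.21362829  1.73554404]
tip px [315.75354605 199.87463814] hinge px [316.93162048 201.87461617]
```

View pics/w7.png

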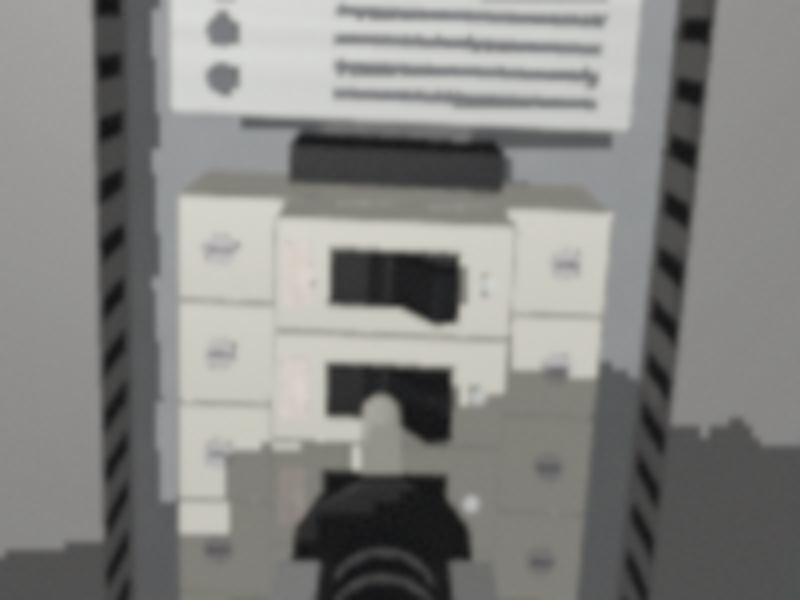

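The lever has flipped to the far side. I'll back off, lift and check.

Request:
{"method": "carry_out", "body": {"series": "0 -0.4 0 0 0;0 -0.6 0 0 0;0 0 -2 0 0;0 0 -4 0 0;0 0 -5.4 0 0;-5 0 0 0 0;0 0 0 0 0;0 0 0 0 0"}}

```text
clock: 12.88
tcp_pos: [0.5305, -0.2023, 0.297]
orientation: [-2.221, -2.221, -0.0]
contact_force: [0.4, 1.0, 0.7]
grip_width: 0.0119
```

```bash
sed -i 's/,220,100,420,250,4/,240,60,390,210,4/' look.py; python3 look.py 8
```

```text
12.875 [ 0.53048303 -0.20231717  0.29695193] 0.011911406537783742 [0.44151888 0.99436191 0.70913914]
tip px [315.62960125 199.9404979 ] hinge px [326.141368   124.43727981]
```

View pics/w8.png

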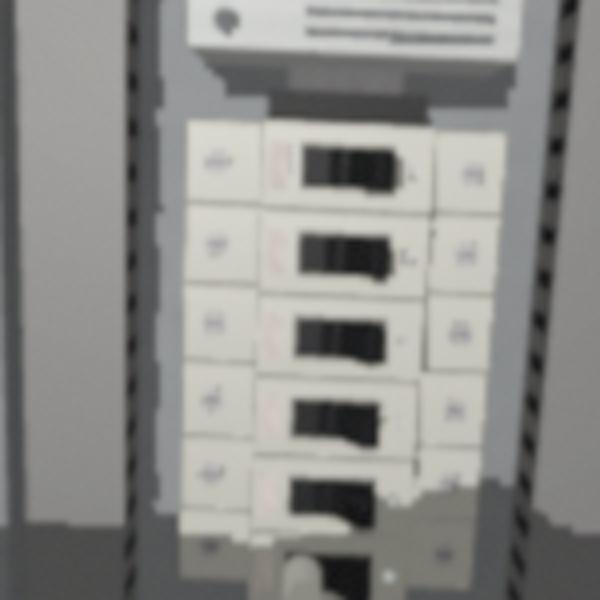

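View pics/s8.png

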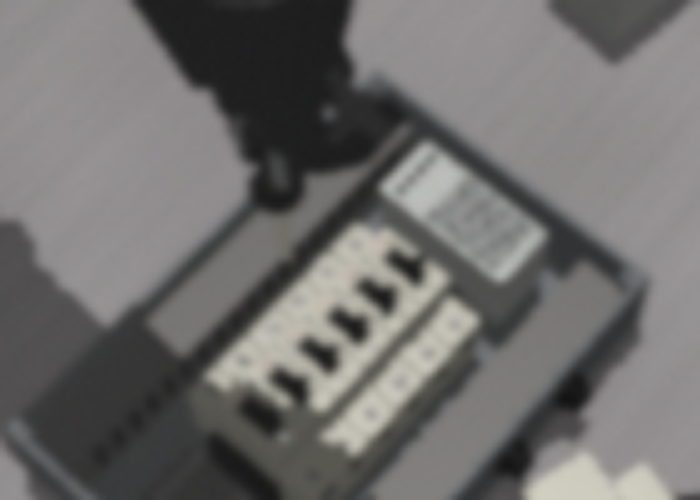

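All six now lean far. Returning to the well.

Request:
{"method": "carry_out", "body": {"series": "4 0 0 0 0;6.1 -0.1 0 0 0;6.2 -0.1 0 0 0;6.2 -0.1 0 0 0;6.2 -0.1 0 0 0;6.2 -0.1 0 0 0;6.1 0 0 0 0;5 0 0 0 0"}}

```text
clock: 13.98
tcp_pos: [0.5245, 0.261, 0.2973]
orientation: [-2.217, -2.225, -0.001]
contact_force: [1.2, 0.3, -0.5]
grip_width: 0.0116
```

Request:
{"method": "carry_out", "body": {"series": "1.9 0 0 0 0;0 0 0 0 0;0 0 0 0 0"}}

```text
clock: 14.35
tcp_pos: [0.5263, 0.2743, 0.297]
orientation: [2.223, 2.218, -0.002]
contact_force: [-0.2, -0.2, -0.5]
grip_width: 0.0121
```

```bash
cat > look2.py <<'E'
from h import *
import sys
n=sys.argv[1]
o=r.get_obs(); w=eyes.grab_frame("wrist"); print(o["clock"],o["tcp_pos"],o["grip_width"],o["contact_force"])
p=np.array(o["tcp_pos"])
for z in (-.034,-.104): print("collar/tip px",proj(w,p+[0,0,z],o),(proj(w,p+[0,0,z],o)-[265,130])*5)
print("well px",proj(w,(.5255,.2768,.085),o))
crop(w["color"],265,130,385,250,5,f"w{n}.png")
g=eyes.grab_frame("scene");crop(g["color"],340,70,440,190,5,f"s{n}.png")
E
python3 look2.py 9
```

```text
14.35 [0.52633168 0.27429872 0.29700143] 0.012113454620102052 [-0.21147676 -0.19671269 -0.47593512]
collar/tip px [315.41736577 235.99031463] [252.08682887 529.95157316]
collar/tip px [315.60138921 199.65721031] [253.00694604 348.28605155]
well px [314.98551834 168.40251336]
```

View pics/w9.png

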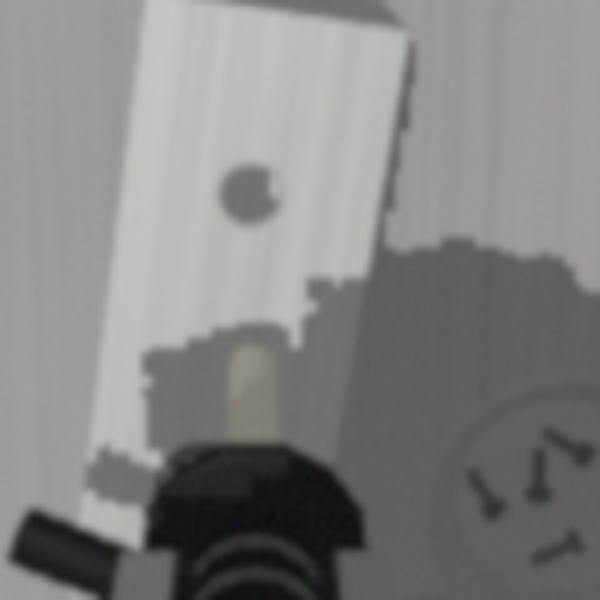

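The well is at wrist (315.2,168.6) against a predicted (315.0,168.4), and the tip is where expected. Correcting by +2.5 mm in y and −1 mm in x, then lowering to just above the plate.

Request:
{"method": "carry_out", "body": {"series": "0.25 -0.1 3 0 0;0 0 3 0 0;0 0 2.6 0 0;0 0 0.8 0 0;0 0 0 0 0;0 0 0 0 0"}}

```text
clock: 15.2
tcp_pos: [0.5256, 0.2791, 0.2046]
orientation: [2.222, 2.22, 0.003]
contact_force: [0.6, 0.0, 0.4]
grip_width: 0.0115
```

```bash
python3 look2.py 10
```

```text
15.2 [0.52557855 0.27908735 0.20461521] 0.011548550002529863 [0.6230566  0.01186314 0.40068947]
collar/tip px [315.30069033 236.13481121] [251.50345165 530.67405607]
collar/tip px [315.33990465 199.98831829] [251.69952326 349.94159145]
well px [315.24861155 197.09514247]
```

View pics/w10.png

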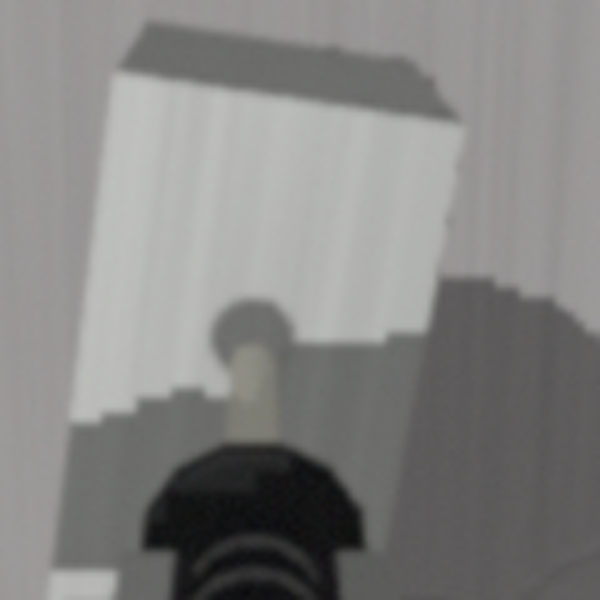

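View pics/s10.png

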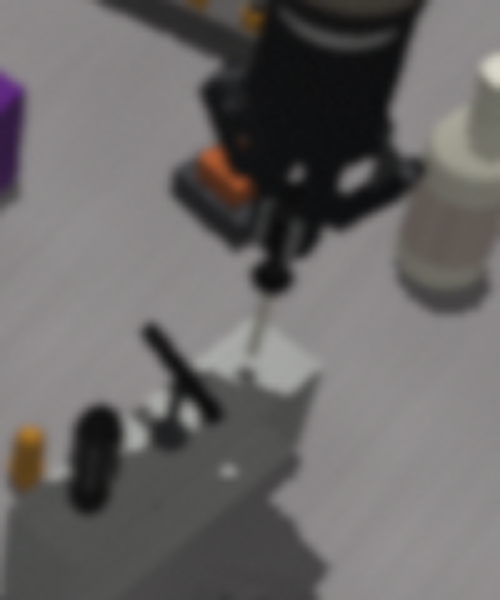

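The tip is over the well but 2.3 mm too far in +y. Correcting, then inserting.

Request:
{"method": "carry_out", "body": {"series": "-0.2 0 0.5 0 0;0 0 1 0 0;0 0 1.5 0 0;0 0 2 0 0;0 0 1.5 0 0;0 0 1 0 0;0 0 0.6 0 0;0 0 0 0 0"}}

```text
clock: 16.3
tcp_pos: [0.5248, 0.2769, 0.1221]
orientation: [-2.221, -2.221, 0.0]
contact_force: [-1.1, -0.4, -1.2]
grip_width: 0.0121
```

Request:
{"method": "carry_out", "body": {"series": "0 0 0.2 0 0;0 0 0.1 0 0;0 0 0.1 0 0;0 0 0 0 0"}}

```text
clock: 16.8
tcp_pos: [0.525, 0.277, 0.1189]
orientation: [2.221, 2.221, 0.001]
contact_force: [-1.6, -0.6, 4.7]
grip_width: 0.0119
```

Seated: 4.7 N upward at the same height as the original grasp. Releasing and rising.

Request:
{"method": "carry_out", "body": {"series": "0 0 0 0 0.3;0 0 0 0 0.5;0 0 0 0 0.7;0 0 0 0 0.7;0 0 0 0 0.7;0 0 0 0 0.7"}}

```text
clock: 17.55
tcp_pos: [0.5248, 0.2769, 0.1183]
orientation: [-2.221, -2.221, 0.0]
contact_force: [-0.6, -0.1, -0.6]
grip_width: 0.0597
```

Request:
{"method": "carry_out", "body": {"series": "0 0 -1 0 0.7;0 0 -3 0 0.7;0 0 -5 0 0.7;0 0 -5 0 0.7;0 0 -4 0 0.7;-4 0 0 0 0.7;-3.8 0 0 0 0.7;0 0 0 0 0.7"}}

```text
clock: 18.55
tcp_pos: [0.5256, 0.1952, 0.2989]
orientation: [2.226, 2.214, -0.001]
contact_force: [-0.2, 0.3, -0.4]
grip_width: 0.0598
```

Request:
{"method": "carry_out", "body": {"series": "0 0 0 0 0.7;0 0 0 0 0.7"}}

```text
clock: 18.8
tcp_pos: [0.5245, 0.2003, 0.2986]
orientation: [-2.219, -2.223, -0.001]
contact_force: [0.5, -0.0, -0.1]
grip_width: 0.06
```

Run:
```python
from h import *
o=r.get_obs(); w=eyes.grab_frame("wrist"); print(o["clock"],o["tcp_pos"],o["contact_force"])
cv2.imwrite("pics/w11f.png",w["color"]);crop(w["color"],280,40,380,120,8,"w11.png")
for z in(.088,.159):print((proj(w,(.5255,.2768,z),o)+.4-[280,40])*8)
g=eyes.grab_frame("scene");crop(g["color"],330,110,430,210,6,"s11.png");crop(g["color"],230,190,370,290,5,"s11b.png")
t=eyes.grab_frame("top");cv2.imwrite("pics/t11.png",t["color"])
```

```text
18.8 [0.5245416  0.20032492 0.29858851] [ 0.50917931 -0.03665787 -0.06592887]
[298.36521802 467.28892297]
[300.19173213 460.13721023]
```

View pics/w11.png

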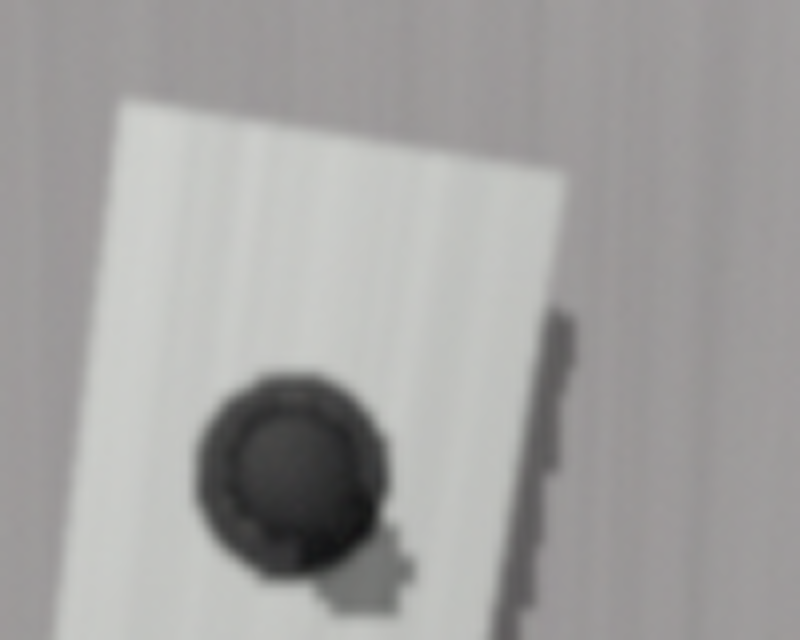

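View pics/s11.png

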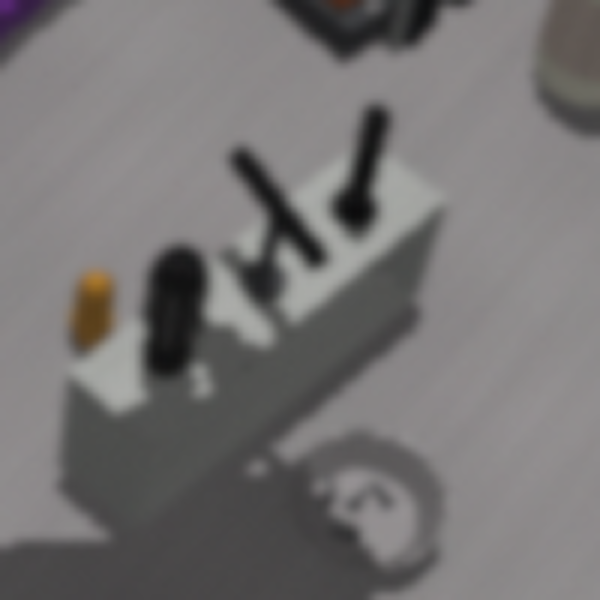

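View pics/s11b.png

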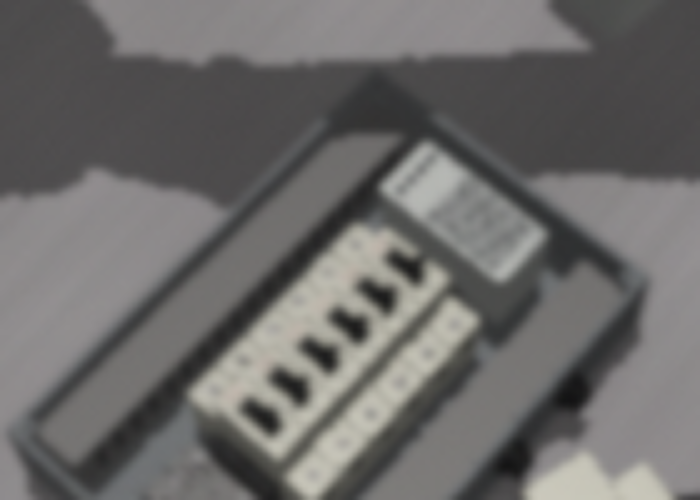

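View pics/t11.png

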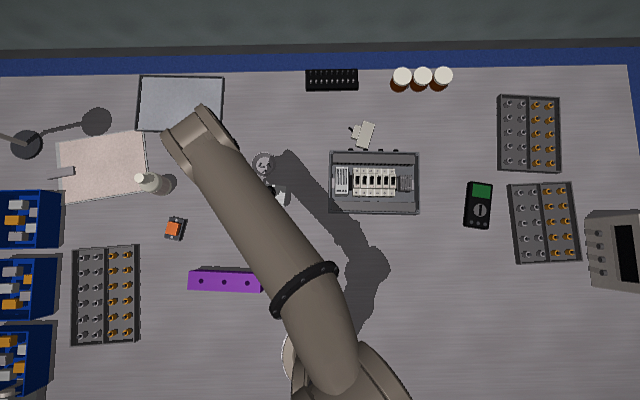

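The stylus stands upright: collar at crop (292,473) and handle top at (295,468), both close to prediction. All six levers match and nothing else has moved. Handing in.

```bash
python3 -c "
from bench import r
print(r.hand_in())"
```

```text
the job is handed in; nothing more can be done
None
```

The job is done and handed in at about 19 s; no verdict was reported. The lever left in hand mode was on the second module from the power supply, leaning near. I pushed it over to the far side with the stylus tip (measured force about 2.5 N), hung the stylus back in its own well and let go.

**Last checks:**
- **Levers:** in the scene view, and in the wrist view after the push, all six lean to the far side.
- **Stylus:** it stands upright with its collar round the well position. It seated at the same height as when I first gripped it, then showed no load once released.
- **Everything else:** I saw nothing else moved. The last top view has the arm hiding most of the rack, but the scene view shows the rack and its other tools in place. The gripper is open and clear, 30 cm above the bench.

**Disagreements:** the gripper read about 12 mm on the 14 mm handle, but the grip held without visible slip. The top camera put the box 3–4 mm off from the wrist camera. I used the wrist value, and the lever turned out to be where it predicted.

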